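# Clear the broken porcelain off the painting board

### The arm

A 6-joint arm with a two-finger parallel gripper is mounted at the origin on a cart in front of the work surface, level with it; the furniture and walls round the work are solid. World frame = base frame: x ahead of the robot, y to its left, z up, the work surface at z = 0. Lengths are in m, angles in rad, forces in N, time in s.
With the tool pointing down it reaches from about 0.35 to 0.725 m from the base axis. Payload 6 kg.
Tool frame: the origin (TCP) lies between the finger pads; the fingertips stand ctrl.tips_ahead ahead of it and the grasp point (between the pads) lies 8 mm behind it (ctrl.tips_ahead is the distance from the TCP to the fingertips, in m); z points along the fingers, y is the line along which they close (so a half turn about z gives the same grasp; the last joint's range is limited). The gripper opens to 85 mm and grips with 20 to 120 N. Pads are 22 mm wide; open, the fingers measure 114 mm over their backs; the gripper's body (76 mm by 85 mm) begins 54 mm behind the grasp point. The pads swing forward as they close: fully open they stand 13 mm farther back than shut.
Start: joints at [1.545, 0.04, 0.085, 0, -1.615, -0.334], TCP at [0.211, 0.562, 0.242] pointing down, gripper open.
Joint ranges: [-2.56, 2.56], [-1.29, 2.01], [-1.08, 1.49], [-3.29, 1.98], [-2.81, -0.18], [-2.99, 2.99]. Speed limits (rad/s): [2.57, 2.57, 3.01, 3.14, 3.14, 3.14].

### API

Orientations are given as [roll, pitch, yaw] about the fixed x, y, z axes, in that order (R = Rz(yaw) Ry(pitch) Rx(roll)).
In Python, from workcell import readout, optics, sign_off, ctrl gives the robot as it stands.
- The arm moves only by the tool apply_moves, never from a script. Its argument "plan" is text: rows parted by semicolons, each of 7 numbers parted by spaces: the closure, from 0 (fully open) to 1 (shut), then the shift along the world's x, y, z in mm, then the turn, a rotation vector about the world's x, y, z in degrees. In form: gripper dx dy dz ax ay az; .... A call has 1 to 8 rows; each row shifts and turns the commanded pose from where the row before left it; what a row does not reach is not made up. A row lasts 1/10 s, in which the tool goes at most 50 mm and 8.59 degrees, less where a joint would pass 70% of its speed; a pose out of reach is approached as far as the arm can. A call is refused whole if a number of a shift passes 50 or a number of a turn 8.59, either way. A call with a gripper value outside its range is refused whole. The fingers move at their own pace and stop on an object; "grip_force" is the grip in N (left out, the last holds). Time passes only in rows, so rows that do not move let the fingers close. It gives the time, the measured TCP pose, the force, the opening and the grip force at its end, in the units of the state.
- readout.observe(): the state, without advancing time (a new reading comes with each control period).
- optics.get_image(name): name is "scene" or "side" or "wrist"; returns the picture (420x560x3 uint8, red, green, blue); there is no depth.
- optics.camera_params(name): a dict with "K" (3x3 intrinsics, pixels), "R" (3x3) and "t" (3): a world point X has camera coordinates R X + t. Camera axes: x right, y down, z forward; pixel columns grow to the right and rows downward; lengths in m; the calibration is good to about 2 mm. A picture is of the moment at which its call begins: read the wrist's pose just before it. camera_params takes no time and is no camera call; for the wrist camera it gives the pose at the moment of the call.
- sign_off(): hands the job in; it is judged then, once.
The state is a dict: "time": time; "q": joint angles; "qvel": joint speeds; "joint_torque": joint torques, N m; "position": TCP position; "tcp_rot": TCP orientation; "ft_force": force on the tool from outside, world axes, zero at the start; "ft_torque": the same for the moment, N m; "width": finger opening in m; "grasp_force": force on a finger pad.
Only numpy, scipy, OpenCV 4.12 (cv2) and the standard library are available. Lean on these libraries where they do the work, as an engineer would, in place of code of your own. Each camera call takes 0.05 s, during which the arm holds its last target. There are 200 camera calls.

### The job

A bowl and a cup have broken on the painting board. Put both broken pieces, the jagged foot of the bowl and the broken-off cup handle, into the open metal scrap bin beside the board. Of the two small whole dishes among them, the wider, lower one holds paint in use: leave it standing where it is.

Things in the scene. Friction and masses are not known exactly. Their poses are not given: they have to be found in the camera images.
- foot_center (a point): Broken foot of a white porcelain bowl, loose, standing on its foot ring: round, 43 mm across at the bottom widening to 50 mm at the top, hollow, with a jagged wall 14 to 26 mm high, 4.5 mm thick; 70 g. The point is on its axis, 12 mm above its underside; z up. Any yaw will do to grip it.
- handle_center (a point): Broken-off white cup handle on a piece of cup wall, loose, lying flat: a closed D from above, 44 mm along its x, 54 mm along its y; 50 g. Wall piece (5 mm thick, 16 to 20 mm high) at x = -22 to -17 mm; bow (bar 13 mm thick) reaches x = +22 mm. The point is in the middle of the D (in air), 8 mm above its underside; z up. Can be gripped from above across its x, fingers outside the D.
- bin: Open rectangular scrap bin of dark sheet metal with a bright rim, fixed on the lower bench just right of the board (5 to 30 mm off its edge): 170 mm along its x, 140 mm along its y, 62 mm high, walls and floor 4 mm. Origin at the centre of its underside, z up; the rim is about level with the board's top.
- dish: The wider, lower of two small whole paint dishes: white, round, even rim, 49 mm across, 20 mm high, loose: leave alone. Origin at the centre of its underside, z up. Also on the board: the other, taller dish (41 mm across, 26 mm high), bottle, jar, and at the left a plate on a wire easel, about 0.1 m from the nearest broken piece.

How it is judged:
By the outcome, as a careful person would: the job done as asked, in the order asked, and still so for the second after the job is handed in, with the robot touching nothing.
It also fails if it takes over 58 s, if anything falls off the work surface, if the arm or the gripper's body presses on something with over 40 N, if the wrist force passes 120 N, or if a joint passes its speed limit or range.

## Working session

There is one attempt and no reset: what is moved stays moved. The work goes in short steps, Python scripts to look and compute and a tool call to move; the robot and the scene stay as the last step left them, time stands still between calls to the robot, and variables do not carry over. Pictures are saved under pics/ and viewed, at most 12 in all, crops included, and the job is handed in when it is done.

Besides the shell and the picture viewer there is one more tool, called by a JSON object that holds its "op" and its "data". apply_moves: Moves the arm, as the interface text tells. Its arguments: {"type":"object","properties":{"plan":{"type":"string"},"grip_force":{"type":"number"}},"required":["plan"]}

```bash
mkdir -p pics; ls; python3 - <<'E'
from workcell import readout, optics, ctrl
import cv2,numpy as np
s=readout.observe();print({k:np.round(s[k],3) for k in('time','position','tcp_rot','width')},ctrl.tips_ahead)
for n in('scene','side','wrist'):
    p=optics.camera_params(n);print(n,np.round(-p['R'].T@p['t'],3),np.round(p['R'],2).tolist(),p['K'][0,0])
    cv2.imwrite(f'pics/{n}1.png',optics.get_image(n)[:,:,::-1])
E
```

```text
pics
{'time': np.float64(0.0), 'position': array([0.211, 0.561, 0.241]), 'tcp_rot': array([ 3.14, -0.  , -0.36]), 'width': np.float64(0.086)} 0.011
scene [ 0.23  -0.884  0.526] [[0.89, -0.46, -0.01], [-0.29, -0.54, -0.79], [0.36, 0.7, -0.61]] 399.2462683291378
side [0.186 0.347 0.468] [[-0.88, -0.47, -0.01], [-0.25, 0.49, -0.84], [0.4, -0.73, -0.55]] 412.55659453180533
wrist [0.288 0.534 0.373] [[-0.35, -0.94, 0.0], [-0.89, 0.33, 0.31], [-0.29, 0.11, -0.95]] 337.9882416732102
```

View pics/scene1.png

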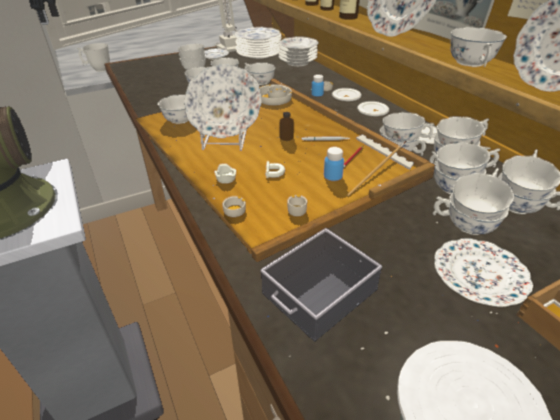

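View pics/side1.png

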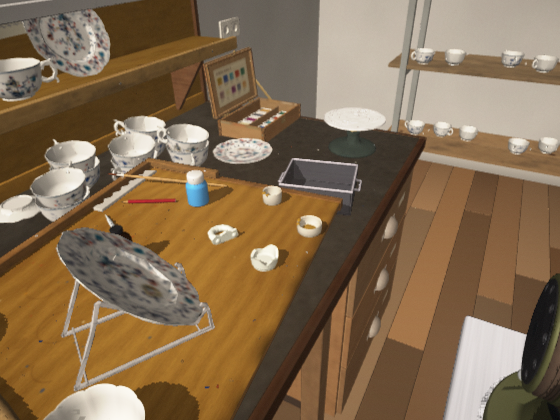

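The scene view shows the foot at (226,174), handle (274,171), wide dish (234,207), tall dish (297,206) and the bin around (320,275). In the side view they are at (264,259), (222,234), (309,226), (272,196) and (320,178).

```bash
cat > h.py <<'E'
import numpy as np,cv2
from workcell import optics,readout
def ray(p,uv,z):
    c=-p['R'].T@p['t'];d=p['R'].T@np.linalg.inv(p['K'])@[uv[0],uv[1],1.]
    return c+d*(z-c[2])/d[2]
def proj(p,X):
    x=p['K']@(p['R']@np.array(X,float)+p['t']);return x[:2]/x[2]
E
python3 - <<'E'
from h import *
for n,pts in (('scene',dict(foot=(226,174),handle=(274,171),dish=(234,207),tall=(297,206))),('side',dict(foot=(264,259),handle=(222,234),dish=(309,226),tall=(272,196)))):
    im=cv2.imread(f'pics/{n}1.png');hsv=cv2.cvtColor(im,cv2.COLOR_BGR2HSV);p=optics.camera_params(n)
    m=((hsv[...,1]<90)&(hsv[...,2]>110)).astype(np.uint8)
    k,l,st,ce=cv2.connectedComponentsWithStats(m)
    for a,(u,v) in pts.items():
        ls=l[v-12:v+13,u-12:u+13];ls=ls[ls>0];i=np.bincount(ls).argmax();x,y,w,h,A=st[i]
        print(n,a,(x,y,w,h,A),np.round(ray(p,(x+w/2,y+h/2),.012),3))
p=optics.camera_params('scene')
print('bin scene',[np.round(ray(p,c,0.0),3) for c in((263,268),(326,233),(380,268),(316,306))])
p=optics.camera_params('side')
print('bin side',[np.round(ray(p,c,0.0),3) for c in((279,178),(292,161),(359,164),(355,190))])
a=cv2.resize(cv2.imread('pics/scene1.png')[145:225,190:330],None,fx=5,fy=5,interpolation=2)
b=cv2.resize(cv2.imread('pics/side1.png')[180:280,190:350],None,fx=4.375,fy=2.0*1.0 and 4.375,interpolation=2)
cv2.imwrite('pics/c1.png',np.vstack([cv2.resize(a,(480,274)),cv2.resize(b,(480,300))]))
E
```

```text
scene foot (np.int32(215), np.int32(164), np.int32(21), np.int32(19), np.int32(307)) [ 0.476 -0.125  0.012]
scene handle (np.int32(266), np.int32(161), np.int32(19), np.int32(17), np.int32(231)) [ 0.587 -0.166  0.012]
scene dish (np.int32(223), np.int32(197), np.int32(22), np.int32(20), np.int32(306)) [ 0.445 -0.254  0.012]
scene tall (np.int32(288), np.int32(196), np.int32(19), np.int32(20), np.int32(314)) [ 0.564 -0.314  0.012]
side foot (np.int32(251), np.int32(244), np.int32(28), np.int32(28), np.int32(591)) [ 0.472 -0.124  0.012]
side handle (np.int32(208), np.int32(224), np.int32(30), np.int32(21), np.int32(413)) [ 0.575 -0.147  0.012]
side dish (np.int32(297), np.int32(215), np.int32(25), np.int32(22), np.int32(390)) [ 0.443 -0.245  0.012]
side tall (np.int32(263), np.int32(185), np.int32(19), np.int32(20), np.int32(310)) [ 0.561 -0.314  0.012]
bin scene [array([ 0.428, -0.428,  0.   ]), array([ 0.578, -0.402,  0.   ]), array([ 0.612, -0.526,  0.   ]), array([ 0.468, -0.544,  0.   ])]
bin side [array([ 0.595, -0.406,  0.   ]), array([ 0.608, -0.5  ,  0.   ]), array([ 0.45 , -0.559,  0.   ]), array([ 0.417, -0.433,  0.   ])]
```

View pics/c1.png

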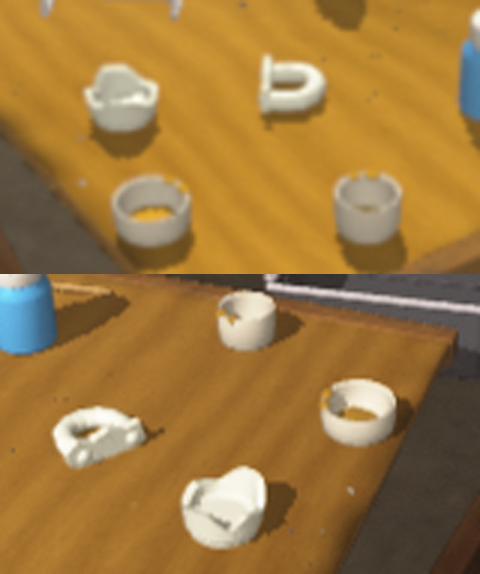

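The crops confirm it: jagged foot at left and D-shaped handle with its wall piece on the -x side. The intact dish and the taller cup stand to the right. Next I check where the easel stands so I can route round it.

```bash
python3 - <<'E'
from h import *
p=optics.camera_params('scene')
for c in((205,147),(242,147)):print('sc',np.round(ray(p,c,0),3))
q=optics.camera_params('side')
for c in((66,333),(80,385),(212,327)):print('side',np.round(ray(q,c,0),3))
# plate edge points seen in both: rough top z at easel location
for z in(.1,.15,.2):print(z,np.round(ray(p,(222,68),z),3),np.round(ray(p,(260,100),z),3),np.round(ray(q,(60,235),z),3),np.round(ray(q,(200,320),z),3))
E
```

```text
sc [0.481 0.038 0.   ]
sc [ 0.567 -0.009  0.   ]
side [ 0.652  0.14  -0.   ]
side [0.565 0.189 0.   ]
side [0.471 0.035 0.   ]
0.1 [0.646 0.316 0.1  ] [0.644 0.033 0.1  ] [0.721 0.061 0.1  ] [0.429 0.099 0.1  ]
0.15 [0.597 0.176 0.15 ] [ 0.596 -0.075  0.15 ] [0.648 0.099 0.15 ] [0.396 0.133 0.15 ]
0.2 [0.548 0.035 0.2  ] [ 0.547 -0.182  0.2  ] [0.576 0.138 0.2  ] [0.363 0.166 0.2  ]
```

{"op": "apply_moves", "data": {"plan": "0 23 -44 0 0 0 0;0 23 -44 0 0 0 0;0 23 -44 0 0 0 0;0 23 -44 0 0 0 0;0 23 -44 0 0 0 0;0 23 -44 0 0 0 0;0 23 -44 0 0 0 0;0 23 -44 0 0 0 0", "grip_force": 40}}

```text
time: 0.95
position: [0.3955, 0.2077, 0.2423]
tcp_rot: [-3.141, -0.0, -0.359]
ft_force: [1.6, -0.2, 0.6]
width: 0.0854
grasp_force: 0.0
```

{"op": "apply_moves", "data": {"plan": "0 5 -48 0 0 0 0;0 5 -48 0 0 0 0;0 10 -48 0 0 0 0;0 10 -48 0 0 0 0;0 10 -48 0 0 0 0;0 15 -45 0 0 0 0;0 15 -40 -20 0 0 0;0 0 0 -20 0 0 0"}}

```text
time: 1.75
position: [0.4655, -0.1195, 0.2011]
tcp_rot: [3.141, 0.001, -0.366]
ft_force: [0.1, 1.2, -0.8]
width: 0.0855
grasp_force: 0.0
```

```bash
python3 - <<'E'
from h import *
import json
s=readout.observe();p=optics.camera_params('wrist');im=optics.get_image('wrist')
print(s['time'],np.round(s['position'],4),np.round(s['tcp_rot'],3),np.round(s['q'],2))
np.savez('w2.npz',**p);cv2.imwrite('pics/w2.png',im[:,:,::-1])
E
```

```text
1.75 [ 0.4655 -0.1195  0.2011] [ 3.141e+00  1.000e-03 -3.660e-01] [ 0.17 -0.29 -0.29  0.   -1.57  1.03]
```

View pics/w2.png

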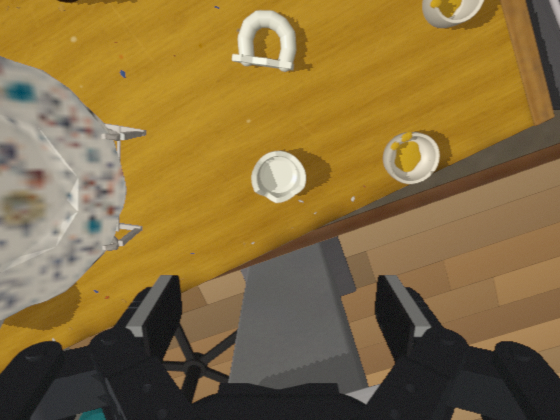

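The wrist view shows the foot at (279,177) and the handle around (266,40), wall piece running (233,58)-(292,68). The plate is at the left and the dish is at (411,157).

```bash
cat >> h.py <<'E'
def blob(im,uv,smax=90,vmin=110,r=30):
    hsv=cv2.cvtColor(im,cv2.COLOR_BGR2HSV)
    m=((hsv[...,1]<smax)&(hsv[...,2]>vmin)).astype(np.uint8)
    k,l,st,ce=cv2.connectedComponentsWithStats(m)
    u,v=uv;ls=l[max(v-r,0):v+r,u-r:u+r];ls=ls[ls>0];i=np.bincount(ls).argmax()
    c,_=cv2.findContours((l==i).astype(np.uint8),cv2.RETR_EXTERNAL,cv2.CHAIN_APPROX_NONE)
    return c[0][:,0].astype(float)
E
python3 - <<'E'
from h import *
im=cv2.imread('pics/w2.png');p=dict(np.load('w2.npz'))
for n,uv,z in(('foot',(279,177),.016),('dish',(411,157),.02),('handle',(266,40),.013)):
    c=blob(im,uv);W=np.array([ray(p,x,z)[:2] for x in c],np.float32)*1000
    print(n,np.round(cv2.minEnclosingCircle(W),1) if 0 else cv2.minEnclosingCircle(W),cv2.minAreaRect(W),cv2.boundingRect(c.astype(np.float32)))
a,b=[ray(p,x,.018)[:2] for x in((233,57),(293,69))];print('wall dir',np.round(a,4),np.round(b,4),np.arctan2(*(a-b)[::-1]))
E
```

```text
foot ((474.65728759765625, -121.89373016357422), 26.27287483215332) ((475.5750427246094, -123.30667877197266), (51.119815826416016, 48.65264892578125), 39.6328010559082) (251, 151, 55, 52)
dish ((449.3586120605469, -244.11752319335938), 26.532135009765625) ((449.6151428222656, -244.45040893554688), (51.8995475769043, 47.549591064453125), 28.290796279907227) (383, 132, 57, 53)
handle ((584.9361572265625, -150.98402404785156), 29.43413734436035) ((590.8469848632812, -154.39688110351562), (53.76405334472656, 44.91594696044922), 61.15667724609375) (232, 10, 64, 62)
wall dir [ 0.5874 -0.1237] [ 0.5602 -0.1683] 1.022922110730021
```

{"op": "apply_moves", "data": {"plan": "0 9.5 -3.5 -40 0 0 0;0 0 0 -45 0 0 0;0 0 0 -40 0 0 0;0 0 0 -30 0 0 0;0 0 0 -20 0 0 0;0 0 0 -8 0 0 0;0 0 0 0 0 0 0"}}

```text
time: 2.5
position: [0.4743, -0.1186, 0.0189]
tcp_rot: [3.141, 0.001, -0.359]
ft_force: [0.4, 0.6, 1.0]
width: 0.0852
grasp_force: 0.0
```

```bash
python3 - <<'E'
from h import *
s=readout.observe();p=optics.camera_params('wrist');im=optics.get_image('wrist')
print(s['time'],np.round(s['position'],4))
cv2.imwrite('pics/w3.png',im[:,:,::-1])
E
```

```text
2.5 [ 0.4743 -0.1186  0.0189]
```

View pics/w3.png

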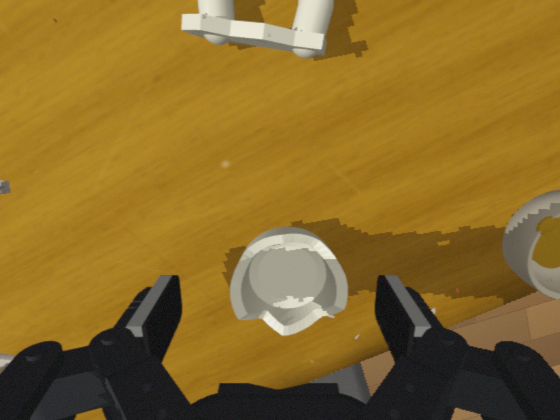

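The foot sits between the fingers at (289,285), a few mm right of the finger centre (279). I'll shift by -4 mm in y and close.

{"op": "apply_moves", "data": {"plan": "0 1 -4 -3 0 0 0;0.3 0 0 0 0 0 0;1 0 0 0 0 0 0;1 0 0 0 0 0 0;1 0 0 0 0 0 0;1 0 0 0 0 0 0;1 0 0 0 0 0 0;1 0 0 0 0 0 0"}}

```text
time: 3.35
position: [0.4763, -0.123, 0.0171]
tcp_rot: [-3.142, -0.001, -0.36]
ft_force: [0.1, 0.8, 5.7]
width: 0.0465
grasp_force: 42.3
```

{"op": "apply_moves", "data": {"plan": "1 0 0 20 0 0 0;1 0 0 40 0 0 0;1 0 0 40 0 0 0;1 3 -20 0 0 0 0;1 5 -40 0 0 0 0;1 5 -45 0 0 0 0;1 5 -45 0 0 0 0;1 5 -45 0 0 0 0"}}

```text
time: 4.15
position: [0.4984, -0.3194, 0.1153]
tcp_rot: [-3.141, 0.001, -0.36]
ft_force: [2.1, 1.0, 0.2]
width: 0.0471
grasp_force: 41.6
```

{"op": "apply_moves", "data": {"plan": "1 5 -45 0 0 0 0;1 5 -45 0 0 0 0;1 5 -35 0 0 0 0;1 0 -15 0 0 0 0;1 0 0 0 0 0 0"}}

```text
time: 4.65
position: [0.5126, -0.4595, 0.1139]
tcp_rot: [-3.141, 0.003, -0.363]
ft_force: [-0.1, 0.1, -1.0]
width: 0.0468
grasp_force: 41.7
```

```bash
python3 - <<'E'
from h import *
s=readout.observe();p=optics.camera_params('wrist');im=optics.get_image('wrist')
print(s['time'],np.round(s['position'],4));np.savez('w4.npz',**p)
cv2.imwrite('pics/w4.png',im[:,:,::-1])
E
```

```text
4.65 [ 0.5126 -0.4595  0.1139]
```

View pics/w4.png

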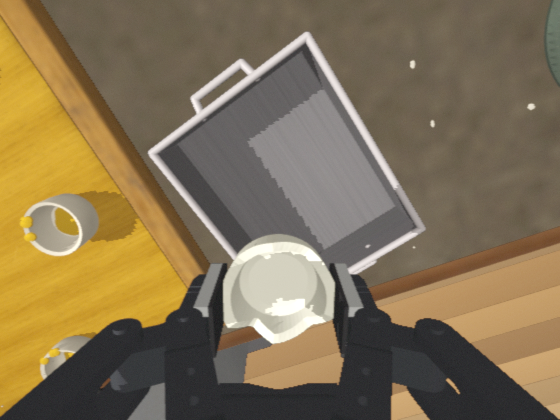

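The foot is held at (278,285). The bin rim corners show at (307,37), (153,153) and (422,229).

```bash
python3 - <<'E'
from h import *
p=dict(np.load('w4.npz'))
C=[ray(p,c,0.0) for c in((307,37),(153,153),(422,229))]
print(np.round(C,4),'centre',(C[1]+C[2])/2,np.linalg.norm(C[0]-C[1]),np.linalg.norm(C[0]-C[2]))
E
```

```text
[[ 0.6183 -0.5182  0.    ]
 [ 0.5864 -0.3889  0.    ]
 [ 0.4591 -0.5578  0.    ]] centre [ 0.5227067  -0.47336624  0.        ] 0.13321618611219277 0.16409114061567165
```

{"op": "apply_moves", "data": {"plan": "1 -9 -8 0 0 0 7;1 -9 -7 0 0 0 7;1 -9 -7 0 0 0 7;1 0 0 0 0 0 7;1 0 0 -20 0 0 7;1 0 0 -25 0 0 0;1 0 0 -15 0 0 0;1 0 0 0 0 0 0"}}

```text
time: 5.5
position: [0.4856, -0.478, 0.053]
tcp_rot: [-3.137, 0.003, 0.251]
ft_force: [-0.4, 0.2, -1.8]
width: 0.0472
grasp_force: 41.6
```

```bash
python3 - <<'E'
from h import *
s=readout.observe();p=optics.camera_params('wrist');im=optics.get_image('wrist')
print(s['time'],np.round(s['position'],4),np.round(s['q'],2));np.savez('w5.npz',**p)
cv2.imwrite('pics/w5.png',im[:,:,::-1])
E
```

```text
5.5 [ 0.4856 -0.478   0.053 ] [-0.49  0.31  0.04 -0.   -1.31  2.31]
```

View pics/w5.png

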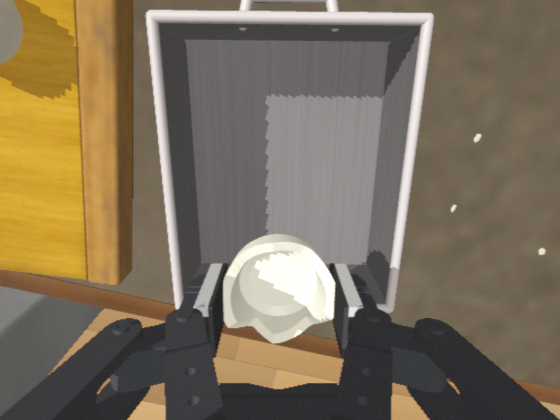

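The bin is now square to the view with rim corners (151,18), (430,18), (180,306) and (392,308). The foot is near its lower end.

```bash
python3 - <<'E'
from h import *
p=dict(np.load('w5.npz'))
for z in(0,-.01):
    C=np.array([ray(p,c,z) for c in((151,18),(430,18),(392,307),(180,306))])
    c=C.mean(0);x=(C[0]+C[1]-C[2]-C[3])/2;L=np.linalg.norm(x);x/=L;t=np.array([.4856,-.478,z])
    print(z,np.round(C,3)[:,:2].tolist(),c,L,np.linalg.norm(C[0]-C[1]),np.linalg.norm(C[2]-C[3]),'tcp in bin',(t-c)@x,(t-c)@np.array([-x[1],x[0],0]),np.arctan2(x[1],x[0]))
E
```

```text
0 [[0.586, -0.388], [0.619, -0.519], [0.461, -0.558], [0.428, -0.427]] [ 0.52357628 -0.47308036  0.        ] 0.16275080040239615 0.13502652207114385 0.13502236572139528 tcp in bin -0.038030172417654086 0.004484087120518114 0.24619434827544284
-0.01 [[0.587, -0.384], [0.622, -0.522], [0.456, -0.564], [0.421, -0.426]] [ 0.52128218 -0.47393473 -0.01      ] 0.1715606707936733 0.14233564839120214 0.14233126705391136 tcp in bin -0.035597018616850856 0.0047535902285439505 0.24619434827544362
```

{"op": "apply_moves", "data": {"plan": "1 0 -4 -35 0 0 0;1 0 0 -30 0 0 0;1 0 0 -20 0 0 0;1 0 0 -9 0 0 0;1 0 0 0 0 0 0;0.4 0 0 0 0 0 0;0.3 0 0 0 0 0 0;0.3 0 0 0 0 0 0"}}

```text
time: 6.35
position: [0.4875, -0.4845, -0.036]
tcp_rot: [3.14, -0.002, 0.251]
ft_force: [-1.0, 0.8, -0.3]
width: 0.06
grasp_force: 0.0
```

{"op": "apply_moves", "data": {"plan": "0.3 0 0 25 0 0 0;0.3 0 0 40 0 0 0;0.3 0 0 45 0 0 0;0 0 0 45 0 0 0;0 0 0 25 0 0 0;0 5 20 0 0 0 0;0 10 40 0 0 0 0;0 10 40 0 0 0 7"}}

```text
time: 7.15
position: [0.5118, -0.3833, 0.1431]
tcp_rot: [3.141, -0.001, 0.373]
ft_force: [1.0, 0.1, 0.8]
width: 0.0853
grasp_force: 0.0
```

{"op": "apply_moves", "data": {"plan": "0 12 40 0 0 0 7;0 12 40 0 0 0 7;0 12 40 0 0 0 7;0 12 40 0 0 0 7;0 12 40 0 0 0 7;0 12 25 0 0 0 4;0 0 0 0 0 0 0"}}

```text
time: 7.85
position: [0.5849, -0.156, 0.1431]
tcp_rot: [3.14, -0.001, 1.059]
ft_force: [0.5, 0.4, -0.5]
width: 0.0852
grasp_force: 0.0
```

```bash
python3 - <<'E'
from h import *
s=readout.observe();p=optics.camera_params('wrist');im=optics.get_image('wrist');sc=optics.get_image('scene')
print(s['time'],np.round(s['position'],4),np.round(s['tcp_rot'],3),np.round(s['q'],2));np.savez('w6.npz',**p)
cv2.imwrite('pics/w6.png',im[:,:,::-1]);cv2.imwrite('pics/s6.png',sc[:,:,::-1])
m=np.hstack([cv2.resize(im,(460,345)),cv2.resize(sc[140:340,200:400],(340,345))])
cv2.imwrite('pics/m6.png',m[:,:,::-1])
E
```

```text
7.85 [ 0.5849 -0.156   0.1431] [ 3.140e+00 -1.000e-03  1.059e+00] [ 0.07  0.06 -0.07 -0.   -1.43  2.56]
```

View pics/m6.png

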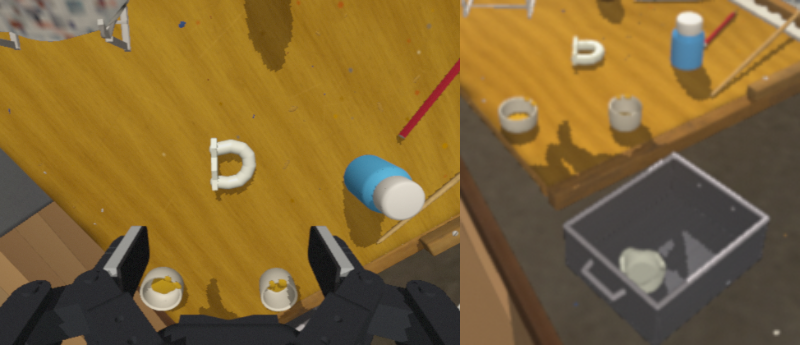

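The foot lies in the bin. The handle is at about (283,201) in the full wrist image, wall at left and bow toward the blue jar at right, around (460,225).

```bash
python3 - <<'E'
from h import *
im=cv2.imread('pics/w6.png');p=dict(np.load('w6.npz'))
c=blob(im,(283,201))
for z in(.008,.016):
    W=np.array([ray(p,x,z)[:2] for x in c],np.float32)*1000;print(z,cv2.minAreaRect(W))
# wall piece: leftmost contour points -> line
k=c[c[:,0]<c[:,0].min()+6];W=np.array([ray(p,x,.016)[:2] for x in k],np.float32)
print(cv2.fitLine(W,cv2.DIST_L2,0,.01,.01).ravel(),c.min(0),c.max(0))
for u in((422,200),(425,215),(455,258)):print('jar',ray(p,u,0)[:2])
print('dish,tall',ray(p,(197,352),.02),ray(p,(338,350),.026))
E
```

```text
0.008 ((591.05029296875, -156.013427734375), (54.130008697509766, 45.83443069458008), 60.93342590332031)
0.016 ((592.0911254882812, -153.87176513671875), (52.50933074951172, 44.462158203125), 60.93339538574219)
[ 0.48593655  0.87399405  0.5743431  -0.14254563] [255. 168.] [311. 231.]
jar [ 0.6929444  -0.21553985]
jar [ 0.69018088 -0.22943841]
jar [ 0.69858728 -0.28108207]
dish,tall [ 0.45257061 -0.24142635  0.02      ] [ 0.56833658 -0.2979909   0.026     ]
```

{"op": "apply_moves", "data": {"plan": "0 6.5 1 -35 0 0 0;0 0 0 -40 0 0 0;0 0 0 -30 0 0 0;0 0 0 -15 0 0 0;0 0 0 -7 0 0 0;0 0 0 0 0 0 0"}}

```text
time: 8.55
position: [0.5903, -0.1586, 0.0157]
tcp_rot: [3.141, 0.0, 1.053]
ft_force: [0.1, -0.2, 0.4]
width: 0.0852
grasp_force: 0.0
```

```bash
python3 - <<'E'
from h import *
s=readout.observe();p=optics.camera_params('wrist');im=optics.get_image('wrist')
print(s['time'],np.round(s['position'],4),np.round(s['tcp_rot'],3))
cv2.imwrite('pics/w7.png',im[:,:,::-1])
c=blob(im[:,:,::-1].copy(),(283,270))
for z in(.008,.016):
    W=np.array([ray(p,x,z)[:2] for x in c],np.float32)*1000;print(z,cv2.minAreaRect(W))
E
```

```text
8.55 [ 0.5903 -0.1586  0.0157] [3.141 0.    1.053]
0.008 ((589.97607421875, -157.34429931640625), (58.81373977661133, 45.705291748046875), 61.44591522216797)
0.016 ((592.3731689453125, -153.32931518554688), (55.44387435913086, 43.08653259277344), 61.44590759277344)
```

View pics/w7.png

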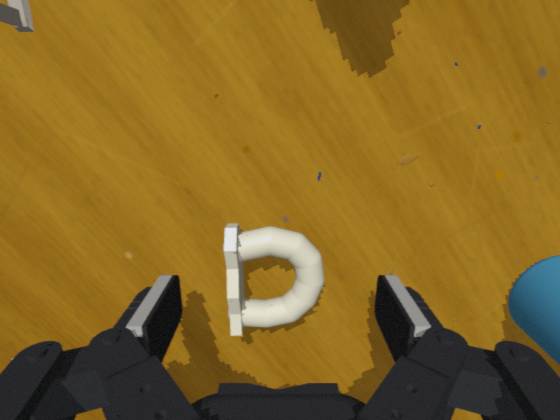

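The handle is centred between the fingers at (275,278) and needs about 3 mm more along the tool's x. I'll shift and close.

{"op": "apply_moves", "data": {"plan": "0 1 3 0 0 0 0;0.3 0 0 0 0 0 0;1 0 0 0 0 0 0;1 0 0 0 0 0 0;1 0 0 0 0 0 0;1 0 0 0 0 0 0;1 0 0 0 0 0 0"}}

```text
time: 9.3
position: [0.5919, -0.155, 0.0163]
tcp_rot: [3.14, -0.0, 1.054]
ft_force: [-0.7, 0.4, 4.8]
width: 0.0414
grasp_force: 40.0
```

{"op": "apply_moves", "data": {"plan": "1 0 0 20 0 0 0;1 0 0 40 0 0 0;1 0 0 40 0 0 0;1 0 0 20 0 0 0;1 0 0 0 0 0 0"}}

```text
time: 9.8
position: [0.5927, -0.1552, 0.1391]
tcp_rot: [3.136, -0.003, 1.054]
ft_force: [-0.2, 0.9, -0.7]
width: 0.0413
grasp_force: 40.4
```

{"op": "apply_moves", "data": {"plan": "1 -5 -20 0 0 0 -6;1 -10 -35 0 0 0 -7;1 -10 -40 0 0 0 -7;1 -10 -40 0 0 0 -7;1 -5 -45 0 0 0 -7;1 -4 -45 0 0 0 -7;1 0 -40 0 0 0 -5;1 0 -30 0 0 0 0"}}

```text
time: 10.6
position: [0.5459, -0.4519, 0.1326]
tcp_rot: [-3.139, 0.002, 0.247]
ft_force: [0.1, 0.5, -0.2]
width: 0.0414
grasp_force: 40.4
```

{"op": "apply_moves", "data": {"plan": "1 0 -16 0 0 0 0;1 0 0 -35 0 0 0;1 0 0 -35 0 0 0;1 0 0 0 0 0 0"}}

```text
time: 11.0
position: [0.5436, -0.4634, 0.0559]
tcp_rot: [-3.131, 0.008, 0.25]
ft_force: [-0.3, 1.2, -2.5]
width: 0.0413
grasp_force: 40.6
```

```bash
python3 - <<'E'
from h import *
s=readout.observe();p=optics.camera_params('wrist');im=optics.get_image('wrist')
print(s['time'],np.round(s['position'],4),np.round(s['tcp_rot'],3),np.round(s['q'],2))
cv2.imwrite('pics/w8.png',im[:,:,::-1])
E
```

```text
11.0 [ 0.5436 -0.4634  0.0559] [-3.131  0.008  0.25 ] [-0.43  0.4   0.16 -0.   -1.35  2.25]
```

View pics/w8.png

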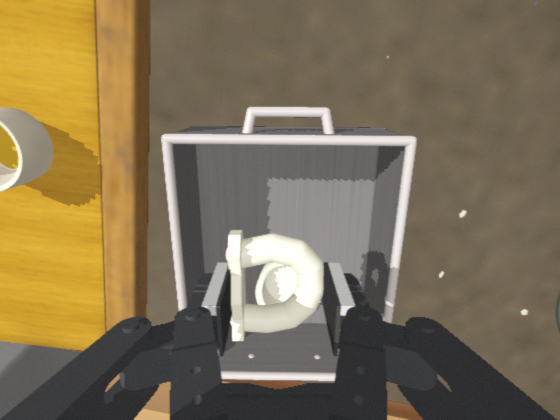

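The handle is held over the bin at (278,285) with the foot visible beneath through the D. There is room to lower it just ahead of the foot.

{"op": "apply_moves", "data": {"plan": "1 5 -4 -10 0 0 0;1 0 0 -35 0 0 0;1 0 0 -25 0 0 0;1 0 0 -15 0 0 0;1 0 0 -10 0 0 0;1 0 0 0 0 0 0"}}

```text
time: 11.65
position: [0.5523, -0.4699, -0.0302]
tcp_rot: [-3.141, 0.001, 0.251]
ft_force: [-0.5, 0.2, -1.0]
width: 0.0414
grasp_force: 40.6
```

{"op": "apply_moves", "data": {"plan": "1 0 0 -12 0 0 0;1 0 0 0 0 0 0;0.4 0 0 0 0 0 0;0.35 0 0 0 0 0 0;0.35 0 0 0 0 0 0;0.35 0 0 20 0 0 0;0.35 0 0 40 0 0 0;0.35 0 0 40 0 0 0"}}

```text
time: 12.45
position: [0.5517, -0.4698, 0.059]
tcp_rot: [-3.141, 0.001, 0.251]
ft_force: [1.2, -1.1, 0.6]
width: 0.0555
grasp_force: 0.0
```

{"op": "apply_moves", "data": {"plan": "0.35 0 0 40 0 0 0;0.35 0 0 40 0 0 0;0.35 -10 30 0 0 0 0;0.35 -10 40 0 0 0 0;0 -10 40 0 0 0 0;0 0 0 0 0 0 0;0 0 0 0 0 0 0"}}

```text
time: 13.15
position: [0.5225, -0.3594, 0.1395]
tcp_rot: [3.14, -0.002, 0.253]
ft_force: [0.4, -0.6, -0.2]
width: 0.0855
grasp_force: 0.0
```

```bash
python3 - <<'E'
from h import *
s=readout.observe();sc=optics.get_image('scene')
print(s['time'],np.round(s['position'],4),s['width'])
cv2.imwrite('pics/s9.png',cv2.resize(sc[140:340,190:400],(630,600))[:,:,::-1])
a=cv2.imread('pics/scene1.png');b=sc[:,:,::-1].copy()
for uv in((234,207),(297,206)):
    print([np.round(blob(x,uv,r=12).mean(0),1) for x in(a,b)])
E
```

```text
13.15 [ 0.5225 -0.3594  0.1395] 0.08551693320537891
[array([233.5, 206.4]), array([233.5, 206.4])]
[array([296.6, 205. ]), array([296.4, 205.1])]
```

View pics/s9.png

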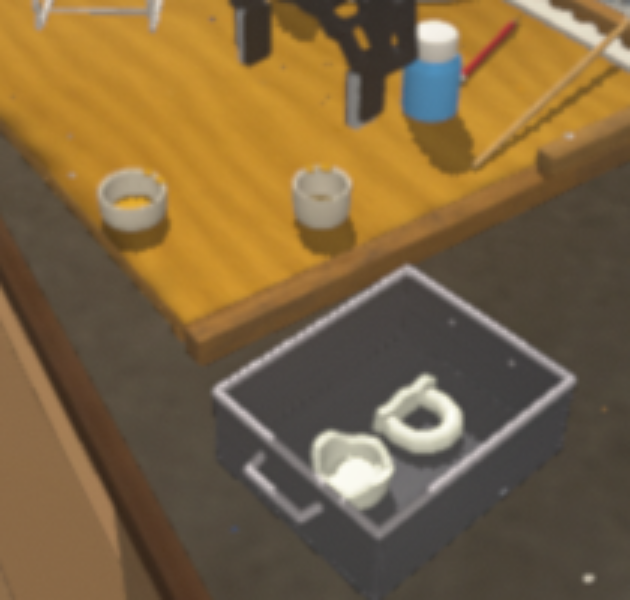

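Both pieces lie in the bin, the foot at (352,468) and the handle at (420,415). Both dishes are where they were at the start, and the gripper is clear and empty.

```bash
python3 -c "
from workcell import sign_off
print(sign_off())"
```

```text
the job is handed in; nothing more can be done
None
```

The broken bowl foot and then the cup handle were put in the scrap bin, the paint dish was left standing where it was, and the job was handed in at about 13 s.

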